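# Zero the vegetable cutter's speed dial, then draw its lid-lock plunger and hold it

### The arm

A 7-joint arm with a two-finger parallel gripper is mounted at the origin on a cart in front of the work surface, level with it; the furniture and walls round the work are solid. World frame = base frame: x ahead of the robot, y to its left, z up, the work surface at z = 0. Lengths are in m, angles in rad, forces in N, time in s.
With the tool pointing down it reaches from about 0.4 to 0.875 m from the base axis. Payload 19.3 kg.
Tool frame: the origin (TCP) lies at the centre of the arm's flange, where the gripper is bolted on; the fingertips stand 173 mm ahead of it and the grasp point (between the pads) lies 155 mm ahead of it; z points along the fingers, y is the line along which they close (so a half turn about z gives the same grasp; the last joint's range is limited). The gripper opens to 85 mm and grips with 20 to 120 N. Pads are 22 mm wide; open, the fingers measure 114 mm over their backs; the gripper's body (76 mm by 85 mm) begins 54 mm behind the grasp point. The pads swing forward as they close: fully open they stand 13 mm farther back than shut.
Start: joints at [-1.358, 0.521, -0.036, 1.599, 0.021, 1.021, -0.113], TCP at [0.174, 0.6, 0.405] pointing down, gripper open.
Joint ranges: [-2.91, 2.91], [-0.3, 2.13], [-1.5, 1.42], [0.17, 2.43], [-1.26, 4.41], [0.16, 1.93], [-2.52, 2.52]. Speed limits (rad/s): [1.89, 1.89, 2.39, 2.39, 3.01, 3.01, 3.01].

### API

Orientations are given as [roll, pitch, yaw] about the fixed x, y, z axes, in that order (R = Rz(yaw) Ry(pitch) Rx(roll)).
In Python, from workcell import bot, imaging, job gives the robot as it stands.
- The arm moves only by the tool carry_out, never from a script. Its argument "targets" is a list of rows, each a list of 3 entries, a list of its own where there are three numbers: the shift along the tool's x, y, z in units of 0.25 m (1.0 is 0.25 m), then the turn, a rotation vector about the tool's x, y, z in units of 180 degrees (1.0 is 180 degrees), then the opening, from 0 (shut) to 1 (fully open). In form: [[[tx, ty, tz], [wx, wy, wz], jaw], ...]. A call has 1 to 8 rows; each row shifts and turns the commanded pose from where the row before left it, along the tool's axes as they then stand; what a row does not reach is not made up. A row lasts 1/8 s, in which the tool goes at most 62.5 mm and 10.7 degrees, less where a joint would pass 70% of its speed; a pose out of reach is approached as far as the arm can. A call with a number of a shift or a turn outside -1 to 1 is refused whole. A call with a gripper value outside its range is refused whole. The fingers move at their own pace and stop on an object; "force" is the grip in N (left out, the last holds). Time passes only in rows, so rows that do not move let the fingers close. It gives the time, the measured TCP pose, the force and the opening at its end, in the units of the state.
- bot.observe(): the state, without advancing time (a new reading comes with each control period).
- imaging.grab_frame(name): name is "scene" or "side" or "wrist"; returns a dict with "pixels" (384x512x3 uint8, red, green, blue), "mtx" (3x3 intrinsics, pixels), "k1" (the pictures are not rectified: a ray, as slopes to the right and down, at radius r is drawn at 1 + k1 r^2 times it, then the intrinsics apply), "cam_to_world" (4x4, takes a point from camera to world coordinates); the wrist camera has in their place "mount" (4x4, takes a point from camera to tool coordinates, whose origin is the TCP and whose axes are the flange's). Camera axes: x right, y down, z forward; pixel columns grow to the right and rows downward; lengths in m; the calibration is good to about 2 mm. A picture is of the moment at which its call begins: read the wrist's pose just before it. There is no depth.
- job.job_done(): hands the job in, once; it reports no verdict.
The state is a dict: "clock": time; "qpos": joint angles; "qd": joint speeds; "joint_efforts": joint torques, N m; "position": TCP position; "tool_rot": TCP orientation; "force": force on the tool from outside, world axes, zero at the start; "moment": the same for the moment, N m; "grip_width": finger opening in m.
Only numpy, scipy, OpenCV 4.12 (cv2) and the standard library are available. Lean on these libraries where they do the work, as an engineer would, in place of code of your own. Each camera call takes 0.05 s, during which the arm holds its last target. There are 200 camera calls.

### The job

The cutting disc of the vegetable-prep machine has to be changed, so turn its speed dial back until the white pointer stands on the red zero mark, which frees the lid lock. Then pull the red sprung lock plunger fully back, so that its pin is clear of the hole in the lid's lug, and finish while still holding it there with the gripper so that I can lift the lid off with both hands. Leave the things standing round the machine where they are.

Things in the scene. Friction and masses are not known exactly. Their poses are not given: they have to be found in the camera images.
- machine: vegetable-prep machine, fixed: white base 170 mm deep (own x) by 280 wide (own y), bare metal deck 75 mm high. Origin under the base's middle; x from its front (outlet chute and power switch side, chute sticks out 30 mm) to its back, y to the left seen from its front, z up. On the deck's left half: the speed dial (front) and the lock plunger (behind it). Only these two move
- lid_top (a point): middle of the grey lid of the round cutting chamber, on the machine's right half, at own (-3, -62) mm; stays put. The lid is 152 mm across, top 161 mm high, with a feed tube and black pusher (68 mm across) rising to 263 mm at own (7, -84) mm; its steel lug, left, takes the lock pin
- dial (a joint): speed dial, rad: 0 = white pointer line on the red zero mark; grows clockwise seen from above (white ticks every 30 deg); also turns past zero (pulse). Range -0.6 to 4.2. Friction 0.05 N m, stays where left, no click at zero. While over about 0.2 rad off zero, an interlock below the deck stops the plunger after 2 to 3 mm; with the pin drawn the dial is locked
- dial_grip (a point): on the dial's upright axis, at own (-32, 85) mm of the machine, 97 mm above the worktop, amid its grip: a black bar 48 long, 13 thick, standing from 87 to 108 mm high on a black disc 58 mm across. Turns with the dial: x axis along the bar to the end with the white pointer line, y across the bar, z up. Pinch the bar across its thickness from above
- zero_mark (a point): red zero mark on the black scale ring round the dial, 35 mm from the dial's axis towards the machine's back (machine's +x), 77 mm above the worktop
- plunger_draw (a joint): how far the sprung lock plunger is drawn back, m: 0 = pin home through the lid lug's hole, 0.018 = fully back at its stop; out of the hole from 0.012 on. Slides level along the machine's +y (left, away from the lid). Its spring returns it at once when let go: about 5 N at 0, rising to 13 N fully back
- plunger: red round knob of the plunger, 28 mm across, 24 mm long along its level axis (machine's y). Origin in its middle: own (45, 93) mm of the machine when home, 128 mm above the worktop, 53 above the deck. Axes parallel to the machine's; pull along +y. Its steel bracket ends 29 mm from the knob's middle on the -y side. Pinch it from above across its diameter (along machine's x)
- pin_tip (a point): tip of the plunger's 8 mm steel pin, on the knob's axis, 76 mm from the knob's middle on the -y side; moves with the plunger
- seat_hole (a point): middle of the 9 mm seat hole through the lid's steel lug (7 mm thick along the machine's y), on the plunger's axis; fixed. Axes parallel to the machine's. The lug's face towards the knob is 3.5 mm to the +y side
- bowl: bystander: white rice bowl, 113 mm across, 64 high; origin in the middle of its underside
- salt_shaker: bystander: white salt shaker, 43 mm across, 73 high; origin in the middle of its underside
- timer: bystander: small white kitchen timer with a red knob, 62 mm across, 44 high; origin in the middle of its underside
- sink_plug: bystander: black rubber sink plug, 52 mm across, 25 high; origin in the middle of its underside
- mug: bystander: white mug with a handle, 74 mm across, 92 high; origin in the middle of its underside

How it is judged:
By the outcome, as a careful person would: the job done as asked, in the order asked, and still so for the second after the job is handed in, while the arm keeps its last pose, push and grip.
It also fails if it takes over 58 s, if anything falls off the work surface, if the arm or the gripper's body presses on something with over 40 N, if the wrist force passes 120 N, or if a joint passes its speed limit or range.

## Working session

There is one attempt and no reset: what is moved stays moved. The work goes in short steps, Python scripts to look and compute and a tool call to move; the robot and the scene stay as the last step left them, time stands still between calls to the robot, and variables do not carry over. Pictures are saved under pics/ and viewed, on a budget of 10 in all, crops included, one or two more only if the job needs it, and the job is handed in when it is done.

Besides the shell and the picture viewer there is one more tool, called by a JSON object that holds its "api" and its "payload", one argument or row to a line. carry_out: Moves the arm, as the interface text tells. Its arguments: {"type":"object","properties":{"targets":{"type":"array"},"force":{"type":"number"}},"required":["targets"]}

```bash
mkdir -p pics
cat > h.py <<'E'
import numpy as np, cv2
from workcell import bot, imaging, job
def snap(n,f):
    s=bot.observe(); d=imaging.grab_frame(n)
    cv2.imwrite(f'pics/{f}.png',cv2.cvtColor(d['pixels'],cv2.COLOR_RGB2BGR))
    np.savez(f'pics/{f}.npz',**{k:v for k,v in d.items()},pos=s['position'],rot=s['tool_rot']); return d
E
python3 - <<'E'
from h import *
for n in('scene','side'):
    d=snap(n,n+'0'); print(n,d['mtx'],d['k1'],np.round(d['cam_to_world'],3))
a,b=[cv2.imread(f'pics/{n}0.png') for n in('scene','side')]
print(bot.observe())
E
```

```text
scene [[353.88739138   0.         251.90405595]
 [  0.         353.88739138 194.66708485]
 [  0.           0.           1.        ]] 0.005750354074185597 [[ 0.771 -0.47   0.43   0.074]
 [-0.637 -0.552  0.538 -0.241]
 [-0.015 -0.688 -0.725  0.713]
 [ 0.     0.     0.     1.   ]]
side [[496.56145907   0.         248.35293987]
 [  0.         496.56145907 198.39636063]
 [  0.           0.           1.        ]] -0.13705169852646096 [[-0.902 -0.2    0.384  0.053]
 [-0.432  0.454 -0.779  1.017]
 [-0.018 -0.868 -0.495  0.614]
 [ 0.     0.     0.     1.   ]]
{'clock': 0.1, 'qpos': array([-1.35821385,  0.52193692, -0.03631683,  1.5999466 ,  0.02119353,
        1.02110996, -0.11280015]), 'qd': array([ 0.00039501, -0.00307122,  0.00118045, -0.00023794,  0.0003007 ,
       -0.00052027, -0.0005935 ]), 'joint_efforts': array([ 3.16939513e-03, -9.28482127e+01,  1.98368244e+00, -3.70535910e+01,
        1.79601309e-02,  5.33657309e-03, -3.32965282e-07]), 'position': array([0.17438248, 0.60004664, 0.40419579]), 'tool_rot': array([-3.14057906e+00,  7.12651022e-05,  2.85878642e+00]), 'force': array([ 0.52195399,  0.29340111, -0.54456368]), 'moment': array([ 0.01970374,  0.01668488, -0.00260799]), 'grip_width': 0.08545578320818213}
```

View pics/scene0.png

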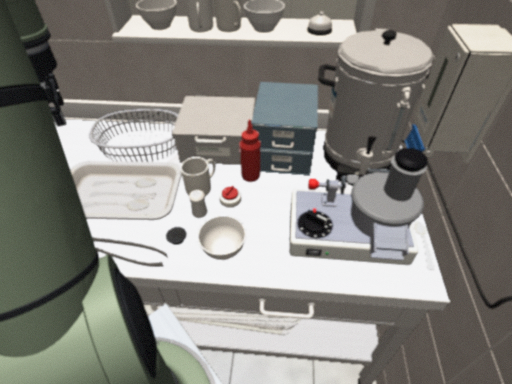

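View pics/side0.png

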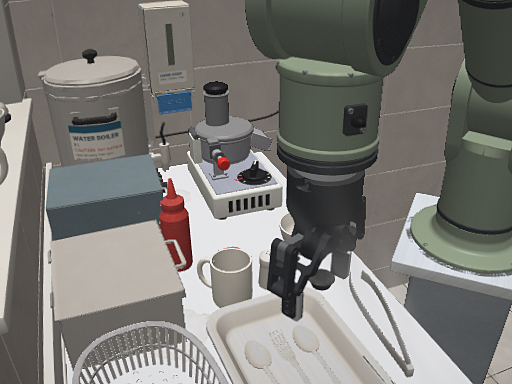

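The scene view shows the machine at about (355,225), the dial at (316,222) and the red knob at (314,184). In the side view the knob is at (223,162) and the dial at (254,175). I'll enlarge both.

Run:
```python
from h import *
a=cv2.imread('pics/scene0.png')[140:270,280:440]; b=cv2.imread('pics/side0.png')[75:220,175:295]
a=cv2.resize(a,None,fx=4,fy=4,interpolation=3)[:, :640]; 
cv2.imwrite('pics/c1.png',a); b=cv2.resize(b,None,fx=4,fy=4,interpolation=3); cv2.imwrite('pics/c2.png',b)
# combined 800x600
c=np.zeros((600,800,3),np.uint8); a3=cv2.resize(a,(400,325)); b3=cv2.resize(b,(400,483)); c[:325,:400]=a3; c[:483,400:]=b3
cv2.imwrite('pics/c.png',c)
```

```text
(no output)
```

View pics/c.png

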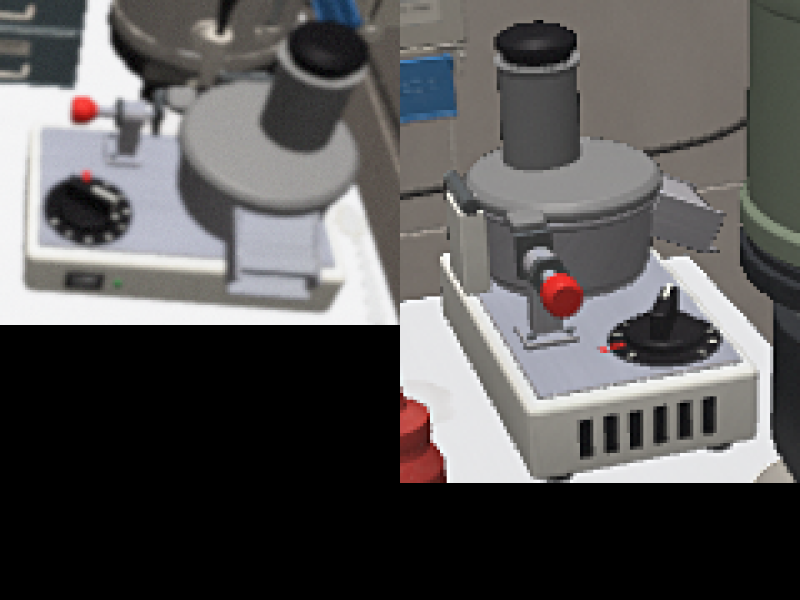

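Readings, in full-image pixels:

| Point | Scene | Side |
|---|---|---|
| Knob | (313.6,184) | (223.6,163.8) |
| Scale ring centre | (315.2,223.6) | (254.2,176.4) |
| Pusher top | (411.6,159.2) | (215.5,87.6) |
| Zero mark | (314.8,210.8) | (238.6,179.4) |

Next I'll fit the machine pose.

```bash
cat >> h.py <<'E'
def proj(P,d,T=None):
    T=d['cam_to_world'] if T is None else T
    c=(np.atleast_2d(P)-T[:3,3])@T[:3,:3]; s=c[:,:2]/c[:,2:]
    s=s*(1+float(d['k1'])*(s**2).sum(1,keepdims=True)); return s*[d['mtx'][0,0],d['mtx'][1,1]]+d['mtx'][:2,2]
def m2w(p,m):
    c,s=np.cos(p[2]),np.sin(p[2]); m=np.atleast_2d(m); return np.c_[p[0]+c*m[:,0]-s*m[:,1],p[1]+s*m[:,0]+c*m[:,1],m[:,2]]
E
python3 - <<'E'
from h import *
from scipy.optimize import least_squares
M=np.array([[45,93,128],[-32,85,77],[7,-84,263],[3,85,77]])/1e3
S={'scene0':[[313.6,184],[315.2,223.6],[411.6,159.2],[314.8,210.8]],'side0':[[223.6,163.8],[254.2,176.4],[215.5,87.6],[238.6,179.4]]}
D={k:dict(np.load(f'pics/{k}.npz')) for k in S}
f=lambda p:np.concatenate([(proj(m2w(p,M),D[k])-S[k]).ravel() for k in S])
r=min((least_squares(f,[.65,-.2,a]) for a in(-2,-1,0,1)),key=lambda r:r.cost)
print(r.x,np.round(r.fun.reshape(-1,2),1)); print(m2w(r.x,M)); np.save('pose.npy',r.x)
from scipy.spatial.transform import Rotation as R
s=bot.observe();print(R.from_euler('xyz',s['tool_rot']).as_matrix().round(3)); d=imaging.grab_frame('wrist');print(d['mount'].round(3),d['mtx'][0])
E
```

```text
[0.5833098  0.02882786 0.74427632] [[-0.4 -0.7]
 [-1.6 -0.8]
 [ 1.  -4. ]
 [-0.9  0.6]
 [-0.9 -1.3]
 [ 0.1 -0.5]
 [ 2.  -5.8]
 [ 1.5 -1.3]]
[[ 0.55340893  0.12772143  0.128     ]
 [ 0.50218892  0.06967395  0.077     ]
 [ 0.64536378 -0.02821864  0.263     ]
 [ 0.52793416  0.09338434  0.077     ]]
[[-0.96   0.279 -0.   ]
 [ 0.279  0.96  -0.001]
 [-0.    -0.001 -1.   ]]
[[ 0.    -0.96  -0.281  0.072]
 [ 1.     0.     0.002 -0.001]
 [-0.001 -0.281  0.96   0.031]
 [ 0.     0.     0.     1.   ]] [326.30441857   0.         251.77770879]
```

{"api": "carry_out", "payload": {
  "targets": [
    [[-0.132, -0.119, 0], [0, 0, 0], 1],
    [[-0.132, -0.119, 0], [0, 0, 0], 1],
    [[-0.132, -0.119, 0], [0, 0, 0], 1],
    [[-0.132, -0.119, 0], [0, 0, 0], 1],
    [[-0.132, -0.119, 0], [0, 0, 0], 1],
    [[-0.132, -0.119, 0], [0, 0, 0], 1],
    [[-0.132, -0.119, 0], [0, 0, 0], 1]
  ]
}}

```text
clock: 1.02
position: [0.3387, 0.3344, 0.4047]
tool_rot: [-3.142, 0.0, 2.859]
force: [0.9, 0.7, 0.5]
grip_width: 0.0852
```

{"api": "carry_out", "payload": {
  "targets": [
    [[-0.132, -0.119, 0], [0, 0, 0], 0.5],
    [[-0.132, -0.119, 0], [0, 0, 0], 0.5],
    [[-0.132, -0.119, 0], [0, 0, 0], 0.5],
    [[-0.132, -0.119, 0], [0, 0, 0], 0.5],
    [[-0.132, -0.119, 0], [0, 0, 0], 0.5],
    [[-0.132, -0.119, 0], [0, 0, 0], 0.5],
    [[-0.132, -0.119, 0], [0, 0, 0], 0.5],
    [[0, 0, 0], [0, 0, 0], 0.5]
  ]
}}

```text
clock: 2.02
position: [0.5028, 0.0685, 0.4045]
tool_rot: [-3.141, 0.0, 2.854]
force: [-0.1, 0.5, -0.0]
grip_width: 0.043
```

```bash
cat >> h.py <<'E'
from scipy.spatial.transform import Rotation as R
def wT(d):
    T=np.eye(4); T[:3,:3]=R.from_euler('xyz',d['rot']).as_matrix(); T[:3,3]=d['pos']; return T@d['mount']
E
python3 - <<'E'
from h import *
snap('wrist','w1'); d=dict(np.load('pics/w1.npz')); p=np.load('pose.npy'); s=bot.observe()
print(s['position'],s['tool_rot'],s['qpos'].round(2),s['grip_width'])
print(proj(m2w(p,np.array([[45,93,128],[-32,85,77],[3,85,77],[-3,-62,161]])/1e3),d,wT(d)).round(0))
a=cv2.imread('pics/w1.png'); cv2.imwrite('pics/w1b.png',cv2.resize(a,(768,576),interpolation=2))
E
```

```text
[0.50211259 0.07017738 0.40443318] [-3.14112484e+00 -3.15992199e-04  2.85631555e+00] [-0.39  0.34  0.17  1.91 -0.07  0.9   1.1 ] 0.042469930005486205
[[340. 221.]
 [253. 167.]
 [285. 186.]
 [192. 359.]]
```

View pics/w1b.png

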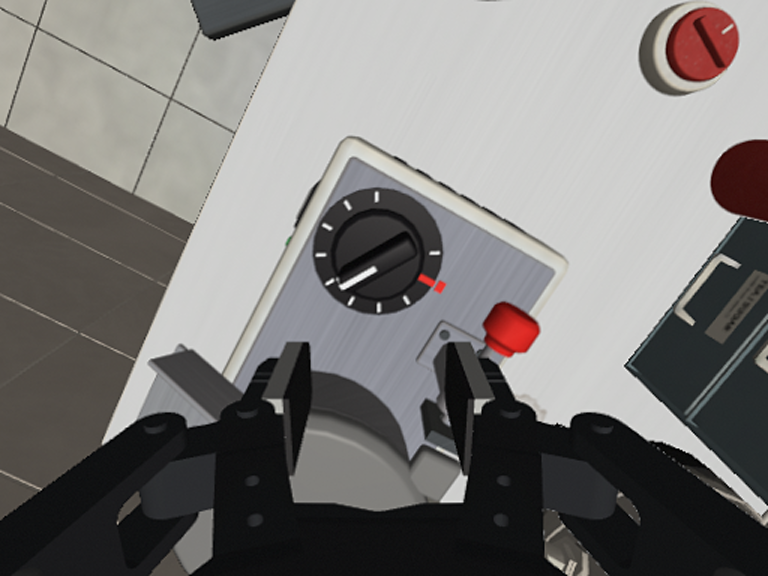

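The wrist view (1.5x scale) shows the scale ring centre at (377,251), the red mark at (433,284) and the knob at (512,329). The bar runs from its pointer end at (342,287) to (412,240). The predicted positions agree within about 2 px of the original picture.

```bash
cat >> h.py <<'E'
def back(uv,z,d,T):
    uv=np.atleast_2d(uv).astype(float); K=np.array([[d['mtx'][0,0],0,d['mtx'][0,2]],[0,d['mtx'][1,1],d['mtx'][1,2]],[0,0,1]])
    s=cv2.undistortPoints(uv[:,None],K,np.array([float(d['k1']),0,0,0]))[:,0]
    r=np.c_[s,np.ones(len(s))]@T[:3,:3].T; return T[:3,3]+r*((z-T[2,3])/r[:,2:])
E
python3 - <<'E'
from h import *
d=dict(np.load('pics/w1.npz')); T=wT(d); p=np.load('pose.npy')
c=back([[251.3,167.3],[288.7,189.3]],.077,d,T); k=back([[341.3,219]],.128,d,T)
print('ring,zero',c,'knob',k)
b=back(np.array([[342,287],[376,267],[336,280],[412,240]])/1.5,.108,d,T); print('bar',b)
ang=lambda v:np.degrees(np.arctan2(v[1],v[0]))
print('yaw from zero',ang(c[1]-c[0]),'yaw fit',np.degrees(p[2]),'yaw from knob', ang((k[0]-c[0])[:2])-ang([77,8]))
print('bar dir',ang(b[0]-b[1]),ang(b[2]-b[3]))
# machine long edges: rear-left/front-left deck corners
e=back(np.array([[355,157],[559,270]])/1.5,.075,d,T); print('edge yaw',ang(e[1]-e[0]),np.linalg.norm(e[1]-e[0]))
E
```

```text
ring,zero [[0.50150064 0.06780442 0.077     ]
 [0.53216213 0.09583943 0.077     ]] knob [[0.55183895 0.12918831 0.128     ]]
bar [[0.50898551 0.04490243 0.108     ]
 [0.50315843 0.06678728 0.108     ]
 [0.50406083 0.04290081 0.108     ]
 [0.49395281 0.09027429 0.108     ]]
yaw from zero 42.437896347931414 yaw fit 42.6438919090393 yaw from knob 44.714758498655215
bar dir -75.09028281588085 -77.95547577489464
edge yaw 45.16792571229492 0.14658256908816863
```

{"api": "carry_out", "payload": {
  "targets": [
    [[0, -0.009, 0], [0, 0, 0.0557], 0.5],
    [[0, 0, 0], [0, 0, 0.0557], 0.5],
    [[0, 0, 0], [0, 0, 0.0557], 0.5],
    [[0, 0, 0.0], [0, 0, 0.0557], 0.5],
    [[0, 0, 0.0], [0, 0, 0.0557], 0.5],
    [[0, 0, 0.0], [0, 0, 0.0557], 0.5],
    [[0, 0, 0.15], [0, 0, 0], 0.5],
    [[0, 0, 0.15], [0, 0, 0], 0.5]
  ]
}}

```text
clock: 3.08
position: [0.5007, 0.0705, 0.3289]
tool_rot: [3.141, -0.001, 1.811]
force: [0.6, -0.4, 0.2]
grip_width: 0.0427
```

{"api": "carry_out", "payload": {
  "targets": [
    [[0, 0, 0], [0, 0, 0], 0.5],
    [[0, 0, 0], [0, 0, 0], 0.5]
  ]
}}

```text
clock: 3.32
position: [0.5014, 0.0695, 0.3308]
tool_rot: [3.141, -0.0, 1.809]
force: [0.3, -0.2, 0.5]
grip_width: 0.0423
```

Run:
```python
from h import *
snap('wrist','w2'); d=dict(np.load('pics/w2.npz')); s=bot.observe()
print(s['position'],np.degrees(s['tool_rot']),s['qpos'].round(2),s['force'])
T=np.eye(4);T[:3,:3]=R.from_euler('xyz',d['rot']).as_matrix();T[:3,3]=d['pos']
print('tool z axis at z=.108 and .077:',proj([[*d['pos'][:2],.108],[*d['pos'][:2],.077]],d,wT(d)))
a=cv2.imread('pics/w2.png'); cv2.imwrite('pics/w2b.png',cv2.resize(a,(768,576),interpolation=2))
```

```text
[0.50151645 0.06943343 0.33110216] [ 1.79902674e+02 -1.46589877e-02  1.03659538e+02] [-0.53  0.46  0.36  1.99 -0.24  0.72  0.22] [-1.25662213  0.16060466  0.5425621 ]
tool z axis at z=.108 and .077: [[251.87143762 207.39996454]
 [251.8114761  192.32383164]]
```

View pics/w2b.png

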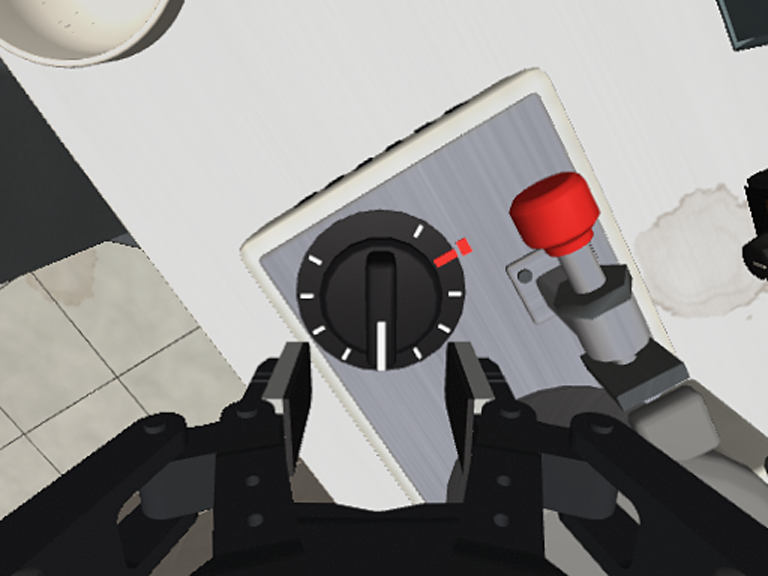

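The bar is upright in the picture at column 381, with its pointer end towards tool −x. The tool axis falls about 1.3 mm to the left of it. I'll correct that, descend and pinch.

{"api": "carry_out", "payload": {
  "targets": [
    [[0, 0.005, 0.09], [0, 0, 0], 0.5],
    [[0, 0, 0.09], [0, 0, 0], 0.5],
    [[0, 0, 0.088], [0, 0, 0], 0.5],
    [[0, 0, 0], [0, 0, 0], 0.5],
    [[0, 0, 0], [0, 0, 0], 0.5]
  ]
}}

```text
clock: 4.0
position: [0.5028, 0.0695, 0.2641]
tool_rot: [3.14, -0.0, 1.809]
force: [-0.0, 0.3, 0.0]
grip_width: 0.0427
```

{"api": "carry_out", "payload": {
  "targets": [
    [[0, 0, 0], [0, 0, 0], 0],
    [[0, 0, 0], [0, 0, 0], 0],
    [[0, 0, 0], [0, 0, 0], 0],
    [[0, 0, 0], [0, 0, 0], 0]
  ],
  "force": 40
}}

```text
clock: 4.5
position: [0.5027, 0.0695, 0.2636]
tool_rot: [3.14, -0.0, 1.809]
force: [-1.2, -0.1, 11.3]
grip_width: 0.0122
```

{"api": "carry_out", "payload": {
  "targets": [
    [[0, 0, -0.006], [0, 0, 0], 0],
    [[0, 0, 0], [0, 0, -0.05], 0],
    [[0, 0, 0], [0, 0, -0.05], 0],
    [[0, 0, 0], [0, 0, -0.05], 0],
    [[0, 0, 0], [0, 0, -0.05], 0],
    [[0, 0, 0], [0, 0, -0.05], 0],
    [[0, 0, 0], [0, 0, -0.05], 0],
    [[0, 0, 0], [0, 0, -0.05], 0]
  ]
}}

```text
clock: 5.5
position: [0.5016, 0.0682, 0.2638]
tool_rot: [-3.139, -0.002, 2.912]
force: [-4.3, -9.1, -7.5]
grip_width: 0.0119
```

{"api": "carry_out", "payload": {
  "targets": [
    [[0, 0, 0], [0, 0, -0.05], 0],
    [[0, 0, 0], [0, 0, -0.05], 0],
    [[0, 0, 0], [0, 0, -0.05], 0],
    [[0, 0, 0], [0, 0, -0.05], 0],
    [[0, 0, 0], [0, 0, -0.05], 0],
    [[0, 0, 0], [0, 0, -0.05], 0],
    [[0, 0, 0], [0, 0, 0], 0],
    [[0, 0, 0], [0, 0, 0], 0]
  ]
}}

```text
clock: 6.5
position: [0.5021, 0.0666, 0.2638]
tool_rot: [-3.14, -0.004, -2.435]
force: [0.8, -18.0, -7.6]
grip_width: 0.0117
```

Run:
```python
from h import *
snap('wrist','w3'); s=bot.observe()
print(s['position'],np.degrees(s['tool_rot']),s['qpos'].round(2),s['force'],s['moment'],s['grip_width'])
a=cv2.imread('pics/w3.png'); cv2.imwrite('pics/w3b.png',cv2.resize(a,(768,576),interpolation=2))
```

```text
[0.50205911 0.0666368  0.26379676] [-179.90087248   -0.25017377 -139.51314021] [-0.06  0.56 -0.25  2.01  0.24  0.6   1.8 ] [  0.9377175  -17.59259606  -6.77270911] [-4.04852466e+00 -2.53712235e-01  2.05049341e-03] 0.011860692001736759
```

View pics/w3b.png

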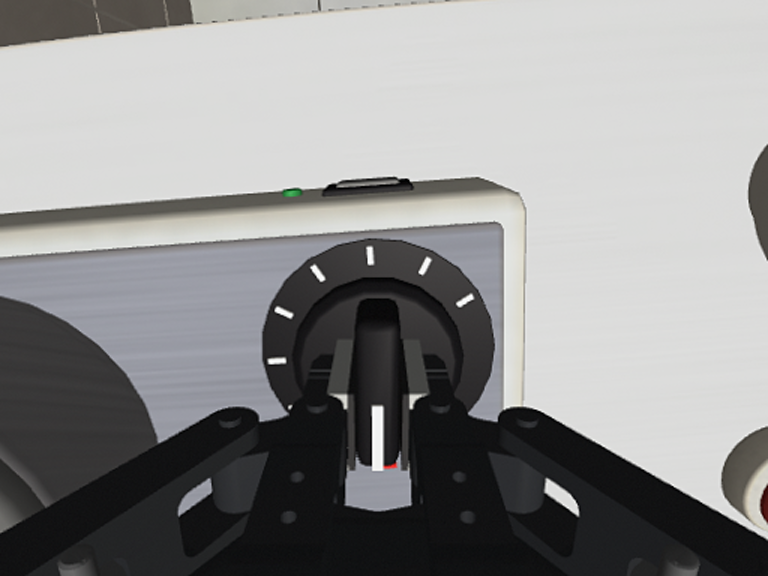

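The pointer is nearly at the red mark: pointer line (378,405–468), mark peeking out at (391,467). The deck's front edge, (0,257) to (500,222), gives me the machine yaw.

Run:
```python
from h import *
d=dict(np.load('pics/w3.npz')); T=wT(d)
a=d['pixels'].astype(int)
# deck edge: white->grey-blue transition per column (original px)
g=a.sum(2); pts=[]
for x in range(5,315,10):
    y=np.arange(135,180); s=cv2.GaussianBlur(g[135:180,x].astype(np.float32),(1,5),0).ravel(); pts.append([x,y[np.argmin(np.diff(s))]])
e=back(pts,.075,d,T); vx,vy,_,_=cv2.fitLine(e[:,:2].astype(np.float32),cv2.DIST_HUBER,0,.01,.01).ravel()
print('edge yaw',(np.degrees(np.arctan2(vy,vx))-90)%180, e[0],e[-1])
t=back(np.array([[369.5,247],[372,266],[378,345]])/1.5,.077,d,T); v=t[1]-t[0]; print('tick yaw',np.degrees(np.arctan2(v[1],v[0])))
b=back(np.array([[378,468],[378,405]])/1.5,.108,d,T); v=b[0]-b[1]; print('pointer yaw',np.degrees(np.arctan2(v[1],v[0])),'tool -x yaw',np.degrees(d['rot'][2])+180, t[2])
```

```text
edge yaw 35.3582 [ 0.54509935 -0.05924404  0.075     ] [0.45126094 0.056756   0.075     ]
tick yaw 47.57472011145918
pointer yaw 40.52043222942646 tool -x yaw 40.48207542310695 [0.50046772 0.06472973 0.077     ]
```

Run:
```python
from h import *
d=dict(np.load('pics/w3.npz')); T=wT(d); g=cv2.GaussianBlur(d['pixels'].astype(np.float32).sum(2),(5,3),0)
pts=[]
for x in range(5,320,8):
    y0=int(round(257/1.5-x*35/500)); s=g[y0-5:y0+6,x]; pts.append([x,y0-5+np.argmin(np.diff(s))+.5])
e=back(pts,.075,d,T); P=np.polyfit(e[:,1],e[:,0],1); r=e[:,0]-np.polyval(P,e[:,1])
print('yaw',-np.degrees(np.arctan(P[0])),'rms mm',r.std()*1e3)
# w2: left deck edge & front; red mark and ring centre
d=dict(np.load('pics/w2.npz')); T=wT(d); p=d['pixels'].astype(int)
m=(p[...,0]>150)&(p[...,1]<80); n,l,st,c=cv2.connectedComponentsWithStats(m.astype(np.uint8)); print(st[1:],c[1:])
for i in range(1,n):
    if 3<st[i,4]<200:
        w=back(c[i],.077,d,T)[0]; cc=back(np.array([381,290])/1.5,.077,d,T)[0]; v=w-cc; print(np.degrees(np.arctan2(v[1],v[0])),np.linalg.norm(v))
```

```text
yaw 44.51359231135753 rms mm 0.2052455118811866
[[ 349  116   51   55 1719]
 [ 304  159   10   11   62]
 [ 289  166   16   12   92]] [[375.1646306  143.95055265]
 [308.69354839 163.9516129 ]
 [296.65217391 171.80434783]]
43.12175050567583 0.04386580716962236
41.619282475430445 0.03393440092393777
```

Edge yaw is 44.5° with 0.2 mm rms. The pointer stands at 40.5°, so I turn 4° more and ease off the side force.

{"api": "carry_out", "payload": {
  "targets": [
    [[0.006, -0.008, 0], [0, 0, -0.0225], 0],
    [[0, 0, 0], [0, 0, 0], 0],
    [[0, 0, 0], [0, 0, 0], 0],
    [[0, 0, 0], [0, 0, 0], 0]
  ]
}}

```text
clock: 7.05
position: [0.5021, 0.0659, 0.2638]
tool_rot: [-3.142, -0.003, -2.364]
force: [-0.4, -7.3, -10.2]
grip_width: 0.0119
```

{"api": "carry_out", "payload": {
  "targets": [
    [[0, 0, 0], [0, 0, 0], 0.4],
    [[0, 0, 0], [0, 0, 0], 0.4],
    [[0, 0, 0], [0, 0, 0], 0.4],
    [[0, 0, -0.1], [0, 0, 0], 0.5],
    [[0, 0, -0.15], [0, 0, 0], 0.5],
    [[0, 0, -0.15], [0, 0, 0], 0.5],
    [[0, 0, 0], [0, 0, 0], 0.5],
    [[0, 0, 0], [0, 0, 0], 0.5]
  ]
}}

```text
clock: 8.05
position: [0.5024, 0.0669, 0.3639]
tool_rot: [3.142, -0.0, -2.362]
force: [-0.1, -0.0, -0.6]
grip_width: 0.0428
```

Run:
```python
from h import *
snap('wrist','w4'); s=bot.observe()
print(s['position'],np.degrees(s['tool_rot']),s['qpos'].round(2),s['force'])
a=cv2.imread('pics/w4.png'); cv2.imwrite('pics/w4b.png',cv2.resize(a,(768,576),interpolation=2))
```

```text
[0.5023708  0.06688448 0.36346786] [ 1.79967639e+02 -4.63439235e-02 -1.35314053e+02] [ 0.    0.4  -0.33  1.94  0.17  0.83  1.94] [0.09927928 0.2877185  0.13618581]
```

View pics/w4b.png

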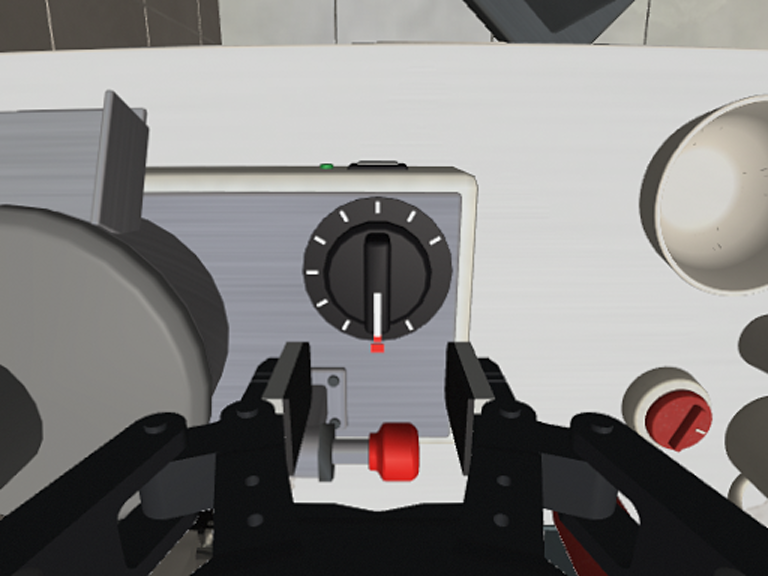

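The pointer line (377,293–332) now runs straight into the red mark at (377,345), so the dial is at zero. The knob is centred at about (400,452). Next I compute the knob grasp.

Run:
```python
from h import *
d=dict(np.load('pics/w4.npz')); T=wT(d)
c=back(np.array([[378,269]])/1.5,.077,d,T)[0]; k=back(np.array([[395,452]])/1.5,.128,d,T)[0]
y=np.radians(44.6); Rm=np.array([[np.cos(y),-np.sin(y)],[np.sin(y),np.cos(y)]])
print('ring',c,'knob seen',k,'knob from ring',c[:2]+Rm@[.077,.008])
o=c[:2]-Rm@[-.032,.085]; print('origin',o, 'rel knob own', Rm.T@(k[:2]-o))
s=dict(np.load('pics/scene0.npz')); b=back([[307,172],[253,90+75]],0,s,s['cam_to_world']); print('box foot own',(b[:,:2]-o)@Rm)
kn=c[:2]+Rm@[.077,.008]; st=bot.observe(); Rt=R.from_euler('xyz',st['tool_rot']).as_matrix()
print('to knob in present tool axes, units', Rt.T@(np.r_[kn,.283]-st['position'])/.25)
```

```text
ring [0.50152964 0.06620357 0.077     ] knob seen [0.55184962 0.12763898 0.128     ] knob from ring [0.55073842 0.12596556]
origin [0.58399748 0.02815025] rel knob own [0.0469662  0.09341128]
box foot own [[0.22572858 0.09337239]
 [0.24300905 0.25512468]]
to knob in present tool axes, units [-0.3040004   0.03178596  0.32164364]
```

{"api": "carry_out", "payload": {
  "targets": [
    [[-0.154, 0.0165, 0], [0, 0, 0], 0.6],
    [[-0.154, 0.0165, 0], [0, 0, 0], 0.6],
    [[0, 0, 0], [0, 0, 0.05], 0.6],
    [[0, 0, 0], [0, 0, 0.05], 0.6],
    [[0, 0, 0], [0, 0, 0.05], 0.6],
    [[0, 0, 0], [0, 0, 0.05], 0.6],
    [[0, 0, 0], [0, 0, 0.05], 0.6],
    [[0, 0, 0], [0, 0, 0.05], 0.6]
  ]
}}

```text
clock: 9.1
position: [0.5513, 0.127, 0.3629]
tool_rot: [-3.141, -0.002, 2.974]
force: [-0.3, 0.4, 0.7]
grip_width: 0.0511
```

{"api": "carry_out", "payload": {
  "targets": [
    [[0, 0, 0], [0, 0, 0.05], 0.6],
    [[0, 0, 0], [0, 0, 0.05], 0.6],
    [[0, 0, 0], [0, 0, 0.05], 0.6],
    [[0, 0, 0], [0, 0, 0.05], 0.6],
    [[0, 0, 0.06], [0, 0, 0], 0.6],
    [[0, 0, 0], [0, 0, 0], 0.6],
    [[0, 0, 0], [0, 0, 0], 0.6]
  ]
}}

```text
clock: 9.98
position: [0.5515, 0.1268, 0.3487]
tool_rot: [-3.141, -0.0, 2.353]
force: [0.3, -0.1, -0.4]
grip_width: 0.0512
```

Run:
```python
from h import *
snap('wrist','w5'); d=dict(np.load('pics/w5.npz')); s=bot.observe()
print(s['position'],np.degrees(s['tool_rot']),s['qpos'].round(2),s['force'])
print('tool axis at .142,.128:',1.5*proj([[*d['pos'][:2],.142],[*d['pos'][:2],.128]],d,wT(d)))
a=cv2.imread('pics/w5.png'); cv2.imwrite('pics/w5b.png',cv2.resize(a,(768,576),interpolation=2))
```

```text
[0.55158482 0.12680748 0.34904393] [-1.79985095e+02 -8.23655378e-03  1.34767649e+02] [-0.38  0.5   0.06  1.82 -0.04  0.83  0.49] [ 1.16988638  0.27474349 -0.20612635]
tool axis at .142,.128: [[379.10827358 326.19555442]
 [379.00234228 313.37794442]]
```

View pics/w5b.png

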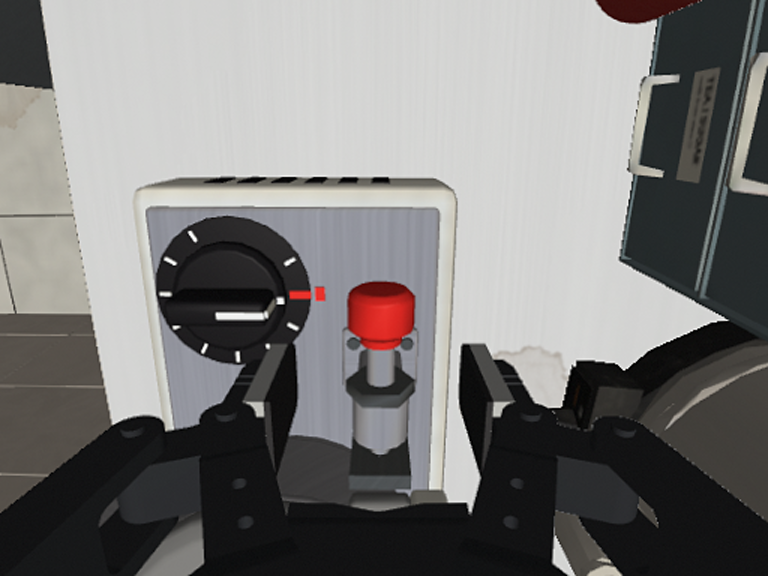

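The knob at columns 347–414 is centred on the tool axis at column 379, and the jaws straddle it along machine x. Descending and gripping.

{"api": "carry_out", "payload": {
  "targets": [
    [[0, 0.002, 0.088], [0, 0, 0], 0.6],
    [[0, 0, 0.088], [0, 0, 0], 0.6],
    [[0, 0, 0.088], [0, 0, 0], 0.6],
    [[0, 0, 0], [0, 0, 0], 0.6],
    [[0, 0, 0], [0, 0, 0], 0.6]
  ]
}}

```text
clock: 10.65
position: [0.5522, 0.1272, 0.2841]
tool_rot: [3.141, 0.0, 2.351]
force: [0.7, -0.0, 0.7]
grip_width: 0.0512
```

{"api": "carry_out", "payload": {
  "targets": [
    [[0, 0, 0], [0, 0, 0], 0],
    [[0, 0, 0], [0, 0, 0], 0],
    [[0, 0, 0], [0, 0, 0], 0],
    [[0, 0, 0], [0, 0, 0], 0]
  ],
  "force": 80
}}

```text
clock: 11.15
position: [0.5521, 0.1273, 0.2843]
tool_rot: [3.14, 0.001, 2.351]
force: [-2.5, -0.6, 10.0]
grip_width: 0.0252
```

{"api": "carry_out", "payload": {
  "targets": [
    [[0.016, 0, 0], [0, 0, 0], 0],
    [[0.016, 0, 0], [0, 0, 0], 0],
    [[0.016, 0, 0], [0, 0, 0], 0],
    [[0.016, 0, 0], [0, 0, 0], 0],
    [[0.016, 0, 0], [0, 0, 0], 0],
    [[0, 0, 0], [0, 0, 0], 0],
    [[0, 0, 0], [0, 0, 0], 0]
  ]
}}

```text
clock: 12.02
position: [0.5392, 0.1402, 0.2844]
tool_rot: [3.139, 0.003, 2.349]
force: [9.0, -9.0, 4.1]
grip_width: 0.0251
```

It moved 18.2 mm with a 12.7 N pull. A little more should show whether it's on the stop.

{"api": "carry_out", "payload": {
  "targets": [
    [[0.01, 0, 0], [0, 0, 0], 0],
    [[0, 0, 0], [0, 0, 0], 0],
    [[0, 0, 0], [0, 0, 0], 0]
  ]
}}

```text
clock: 12.4
position: [0.5385, 0.1407, 0.2845]
tool_rot: [3.138, 0.006, 2.348]
force: [19.5, -16.5, -3.1]
grip_width: 0.0252
```

Run:
```python
from h import *
s=bot.observe(); print(s['clock'],s['position'],s['force'],s['grip_width'])
snap('wrist','w6'); snap('side','s6'); snap('scene','c6')
a=cv2.imread('pics/w6.png'); b=cv2.imread('pics/side0.png')[75:220,175:295]; b6=cv2.imread('pics/s6.png')[75:220,175:295]
c=np.zeros((600,800,3),np.uint8); c[:384,:512]=a; c[:348,512:800]=cv2.resize(b6,(288,348),interpolation=2)
c[384:600,:270]=cv2.resize(cv2.imread('pics/c6.png')[140:270,280:440],(270,216)); cv2.imwrite('pics/f.png',c)
```

```text
12.4 [0.53845821 0.14070618 0.28451777] [ 19.47030023 -16.50063581  -3.08378321] 0.025243910768097046
```

View pics/f.png

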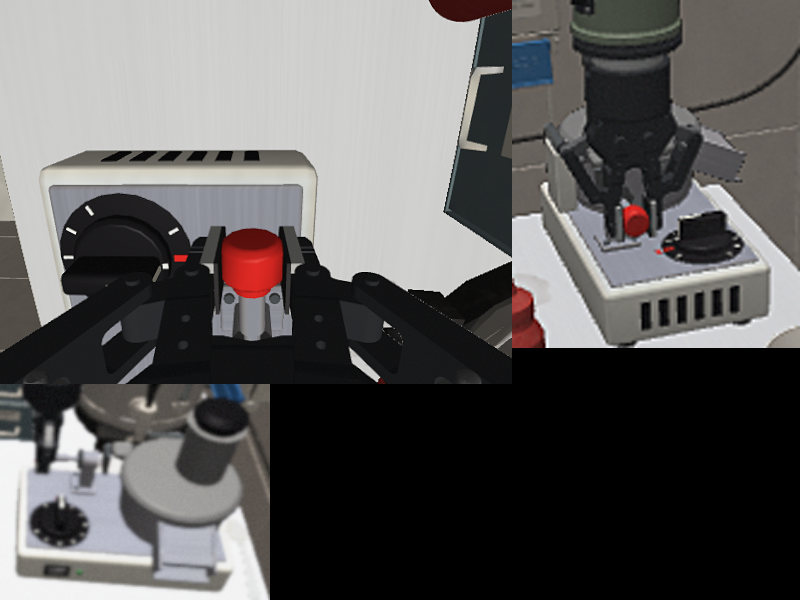

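The knob is drawn back and held between the pads, with the shank exposed and the pointer still at the red mark. The force rose to 25 N for about 0.8 mm of motion, so it's on its stop. I'll hold a second to check for slip.

{"api": "carry_out", "payload": {
  "targets": [
    [[0, 0, 0], [0, 0, 0], 0],
    [[0, 0, 0], [0, 0, 0], 0],
    [[0, 0, 0], [0, 0, 0], 0],
    [[0, 0, 0], [0, 0, 0], 0],
    [[0, 0, 0], [0, 0, 0], 0],
    [[0, 0, 0], [0, 0, 0], 0],
    [[0, 0, 0], [0, 0, 0], 0],
    [[0, 0, 0], [0, 0, 0], 0]
  ]
}}

```text
clock: 13.55
position: [0.5384, 0.1407, 0.2845]
tool_rot: [3.138, 0.006, 2.348]
force: [18.1, -17.1, -2.5]
grip_width: 0.0248
```

Run:
```python
from h import *
w=[]
d0=np.load('pics/w6.npz')['pixels'].astype(int); d1=imaging.grab_frame('wrist')['pixels'].astype(int)
for a in(d0,d1):
    m=((a[...,0]>150)&(a[...,1]<70)); m[:, :205]=0; m[:150]=0; m[320:]=0; y,x=np.nonzero(m); w.append((x.mean(),y.mean(),len(x)))
s=bot.observe(); print(w,s['position'],s['force'],s['grip_width'])
if np.hypot(w[0][0]-w[1][0],w[0][1]-w[1][1])<1.5: job.job_done(); print('handed in')
```

```text
[(np.float64(253.05440742302827), np.float64(271.01771404470685), 2371), (np.float64(253.02911392405062), np.float64(271.00759493670887), 2370)] [0.53844606 0.14069602 0.28447181] [ 18.98259927 -17.00228298  -3.638364  ] 0.025040401573122012
the job is handed in; nothing more can be done
handed in
```

The speed dial is back on zero, and the lock plunger is pulled fully back and still held in the gripper. The job is handed in.

- **Dial:** I turned it about 121° back. From above, the pointer line ran straight into the red mark.
- **Plunger:** I pulled it until the gripper had moved about 19 mm. The pull then rose from 12.7 N to about 25 N over the last 0.8 mm, which means it is against its stop at 18 mm. I did not see the pin tip itself; that it is clear of the lug follows from the travel (clear from 12 mm on).
- **Hold:** over a further second the knob stayed put in the gripper (less than 0.1 pixel of shift in the wrist picture), with the grip set to 80 N. The clock stood at about 13.6 s of the 58 s allowed.
- **Things round the machine:** I kept the arm clear of them and felt no unexpected force, but took no final picture to check each one.

One disagreement: estimates of the machine's heading ranged from 42° to 48°. I used 44.5°, from the deck edge, and the pointer's final position confirmed it.

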